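# Scrape the block clean and slide the bird door into its frame

### The job

Use the green scraper block to sweep all five brass chips off the maple assembly block into the tin trough at its end, keeping your fingers off the chips and leaving the bird door where it lies until they are all in. Then push the bird door along the block, without lifting it, until it lies flat and square inside the dark inlaid frame. Finish with the scraper standing upright on the bench, clear of the block and trough, and leave the canister and the bell undisturbed.

Things in the scene. Friction and masses are not known exactly. Their poses are not given: they have to be found in the camera images.
- block: Fixed pale maple assembly block, 170 (x) x 340 (y) x 35 high; origin: centre of its underside, z up. A dark batten 10 wide, 8 high tops each long edge (inner faces at x = +-75); the ends are open. A tin trough is fixed against its -y end (y -170 to -250, x +-85, floor z = 3, walls 3 thick, rims z = 26), below the block's top: chips swept over the -y edge drop in.
- frame (a point): Centre of the walnut frame inlaid flush in the block's top face, at (0, -60, 35) in the block's frame, axes as the block's. Lines 4 wide; the inside of the frame is 116 (x) x 90 (y), the door lies in it with its 90 mm side along x.
- trough (a point): Centre of the trough's floor, at (0, -210, 3) in the block's frame, axes as the block's. Inside 164 (x) x 77 (y).
- scraper: Loose green scraper block standing upright on the bench, left or right of the block, 120 g. Origin: centre of its underside, z up. Foot 110 (x) x 26 (y) x 22 high, black rubber over its lowest 10; above it a grip ridge 70 (x) x 24 (y) from z = 22 to z = 65. Take it by the ridge across y; its long faces look along +-y.
- door: Loose carved linden bird door lying face up on the block's top near its +y end, 90 (x) x 70 (y) x 9 thick (carving 4 higher), about 60 g. Origin: centre of its underside, z up, x axis roughly along the block's x.
- chip1: One of five loose brass chips on the block's top, at random yaw: bar end 18 x 12 x 8 high. Origin: centre of its underside.
- chip2: One of five loose brass chips on the block's top, at random yaw: disc 18 across, 7 high. Origin: centre of its underside.
- chip3: One of five loose brass chips on the block's top, at random yaw: bar end 16 x 14 x 9 high. Origin: centre of its underside.
- chip4: One of five loose brass chips on the block's top, at random yaw: bevelled disc 20 across, 9 high. Origin: centre of its underside.
- chip5: One of five loose brass chips on the block's top, at random yaw: bar end 19 x 13 x 7 high. Origin: centre of its underside.
- canister: Bystander: tin screw-top canister, 74 across, 68 high, standing on the bench left or right of the block. Origin: centre of its underside.
- bell: Bystander: small brass bell, 52 across, 46 high, standing on the bench left or right of the block. Origin: centre of its underside.
Things that resemble listed ones, but are neither listed nor needed, are in the scene too. Several things have the shape of the scraper; the one meant has the colours described above.

How it is judged:
By the outcome, as a careful person would: the job done as asked, in the order asked, and still so for the second after the job is handed in, with the robot touching nothing.
It also fails if it takes over 67 s, if anything falls off the work surface, if the arm or the gripper's body presses on something with over 40 N, if the wrist force passes 120 N, or if a joint passes its speed limit or range.

### The arm

A 6-joint arm with a two-finger parallel gripper is mounted at the origin on the work surface. World frame = base frame: x ahead of the robot, y to its left, z up, the work surface at z = 0. Lengths are in m, angles in rad, forces in N, time in s.
With the tool pointing down it reaches from about 0.325 to 0.775 m from the base axis. Payload 9.3 kg.
Tool frame: the origin (TCP) lies midway between the tips of the shut fingers; the grasp point (between the pads) lies 19 mm behind it; z points along the fingers, y is the line along which they close (so a half turn about z gives the same grasp; the last joint's range is limited). The gripper opens to 85 mm and grips with 20 to 120 N. Pads are 22 mm wide; open, the fingers measure 114 mm over their backs; the gripper's body (76 mm by 85 mm) begins 54 mm behind the grasp point. The pads swing forward as they close: fully open they stand 13 mm farther back than shut.
Start: joints at [1.014, 0.259, 0.021, 1.334, 0, 1.418], TCP at [0.216, 0.506, 0.197] pointing down, gripper open.
Joint ranges: [-3.04, 3.04], [-0.91, 1.82], [-1.04, 1.36], [-1.92, 1.95], [-1.52, 1.45], [-3.14, 3.14]. Speed limits (rad/s): [2.22, 2.22, 2.79, 3.14, 3.14, 3.14].

### API

Orientations are given as a unit quaternion [w, x, y, z].
In Python, from workcell import arm gives the robot as it stands.
- The arm moves only by the tool apply_moves, never from a script. Its argument "moves" is a list of rows, each a list of 4 numbers: the shift along the tool's x, y, z in units of 100 cm (1.0 is 100 cm), then the turn about the tool's z in units of 0.5 rad (1.0 is 0.5 rad). In form: [[tx, ty, tz, turn], ...]. A call has 1 to 12 rows; each row is the pose to reach, as a shift and turn from the pose commanded when the call began, along the tool's axes at that moment; what a row does not reach only later rows make up. A row lasts 1/10 s, in which the tool goes at most 50 mm and 8.59 degrees, less where a joint would pass 70% of its speed; a pose out of reach is approached as far as the arm can. A call with a number of a shift or a turn outside -1 to 1 is refused whole. A call with a gripper value outside its range is refused whole. "fingers" is the opening, from 0 (shut) to 1 (fully open), set as the call begins (left out, the last holds). The fingers move at their own pace and stop on an object; "newtons" is the grip in N (left out, the last holds). Time passes only in rows, so rows that repeat a pose let the fingers close. It gives the time, the measured TCP pose, the force, the opening and the grip force at its end, in the units of the state.
- arm.state(): the state, without advancing time (a new reading comes with each control period).
- arm.capture(name): name is "side" or "top" or "wrist"; returns the picture (384x512x3 uint8, red, green, blue); there is no depth.
- arm.calibration(name): a dict with "K" (3x3 intrinsics, pixels), "world_to_cam" (4x4, takes a point from world to camera coordinates); the wrist camera has in their place "tool_from_camera" (4x4, takes a point from camera to tool coordinates, whose origin is the TCP and whose axes are the flange's). Camera axes: x right, y up, looking along -z (the intrinsics and any distortion apply to the point x, -y, -z); pixel columns grow to the right and rows downward; lengths in m; the calibration is good to about 2 mm. A picture is of the moment at which its call begins: read the wrist's pose just before it. calibration takes no time and is no camera call.
- arm.job_done(): hands the job in; it is judged then, once.
Trained networks look in the newest picture that a camera, given by its name, has taken for a name from the list of things; names that differ only in an ending like _2 or _b are one class to them, and where a whole thing is asked for, a point or a joint stands for the part that bears it (a point fixed in the world has none). Each returns a list of dicts, best first, with "score" (0 to 1); they miss things now and then, are a little off and sometimes report something else, mostly with a low value. They report only what shows in the picture. A call takes as long as a camera call. They do not tell look-alikes from the thing itself.
- arm.search_frame(query, camera): "uv" ([column, row] in pixels, amid what is visible of it).
- arm.trace(query, camera): "region" (384x512 bool, what is visible of it) and "uv" ([column, row] in pixels, amid what is visible of it).
The state is a dict: "clock": time; "joint_positions": joint angles; "qvel": joint speeds; "joint_torque": joint torques, N m; "ee_pos": TCP position; "tool_rot": TCP orientation; "ft_force": force on the tool from outside, world axes, zero at the start; "moment": the same for the moment, N m; "finger_gap": finger opening in m; "finger_force": force on a finger pad.
Only numpy, scipy, OpenCV 4.12 (cv2) and the standard library are available. Lean on these libraries where they do the work, as an engineer would, in place of code of your own. Each camera call takes 0.05 s, during which the arm holds its last target. There are 200 camera calls.

## Working session

There is one attempt and no reset: what is moved stays moved. The work goes in short steps, Python scripts to look and compute and a tool call to move; the robot and the scene stay as the last step left them, time stands still between calls to the robot, and variables do not carry over. Pictures are saved under pics/ and viewed, at most 10 in all, crops included, and the job is handed in when it is done.

Besides the shell and the picture viewer there is one more tool, called in YAML: its name, and indented under it one key for each argument. apply_moves: Moves the arm, as the interface text tells. Its arguments: {"type":"object","properties":{"moves":{"type":"array","items":{"type":"array","items":{"type":"number"}}},"fingers":{"type":"number"},"newtons":{"type":"number"}},"required":["moves"]}

```bash
ls; mkdir -p pics; python3 - <<'E'
from workcell import arm
import cv2,numpy as np
s=arm.state();print(s)
for n in("top","side"):
    im=arm.capture(n);cv2.imwrite(f"pics/{n}0.png",im[:,:,::-1]);c=arm.calibration(n);print(n,c)
    for q in ("block","scraper","door","chip1","chip2","chip3","chip4","chip5","canister","bell","trough"):
        try: print(q,[(round(d["score"],2),np.round(d["uv"]).tolist()) for d in arm.search_frame(q,n)])
        except Exception as e: print(q,e)
print(arm.calibration("wrist"))
E
```

```text
pics
{'clock': 0.0, 'joint_positions': array([1.01439665e+00, 2.59218210e-01, 2.07515128e-02, 1.33371369e+00,
       4.34617367e-06, 1.41817367e+00]), 'qvel': array([ 0.00166429,  0.00026104, -0.00175887,  0.00113001, -0.00021869,
        0.00072787]), 'joint_torque': array([-7.28472105e-05, -5.55639875e+01,  3.44533718e+01,  1.34690915e-02,
       -1.05052402e-04,  7.46972830e-06]), 'ee_pos': array([0.21592785, 0.50547776, 0.19664804]), 'tool_rot': array([-2.42263285e-04,  2.00519793e-01,  9.79689407e-01, -6.48241560e-04]), 'ft_force': array([-0.42297475, -0.56650477, -0.37386515]), 'moment': array([-0.01424283,  0.00727319,  0.03640075]), 'finger_force': 0.0, 'finger_gap': 0.08563001283563222}
top {'K': array([[497.39860781,   0.        , 252.01405659],
       [  0.        , 497.39860781, 194.53701344],
       [  0.        ,   0.        ,   1.        ]]), 'world_to_cam': array([[-0.0291455 , -0.99944351, -0.01622404,  0.01336419],
       [ 0.98274257, -0.03161706,  0.18225641, -0.4542475 ],
       [-0.18266794, -0.0106321 ,  0.98311718, -1.21760793],
       [ 0.        ,  0.       
[... 1255 characters left out ...]
4 [(0.48, [287.0, 211.0])]
chip5 [(0.48, [287.0, 211.0])]
canister [(0.69, [388.0, 256.0]), (0.33, [252.0, 172.0])]
bell [(0.63, [180.0, 155.0])]
trough [(0.87, [288.0, 211.0])]
{'K': array([[304.99765565,   0.        , 249.54185413],
       [  0.        , 304.99765565, 190.27854541],
       [  0.        ,   0.        ,   1.        ]]), 'tool_from_camera': array([[-9.87260968e-04,  9.63353250e-01,  2.68234117e-01,
         6.67779194e-02],
       [ 9.99999510e-01,  9.31451764e-04,  3.35316782e-04,
        -1.01949772e-03],
       [ 7.31813706e-05,  2.68234316e-01, -9.63353697e-01,
        -1.76945288e-01],
       [ 0.00000000e+00,  0.00000000e+00,  0.00000000e+00,
         1.00000000e+00]])}
```

View pics/top0.png

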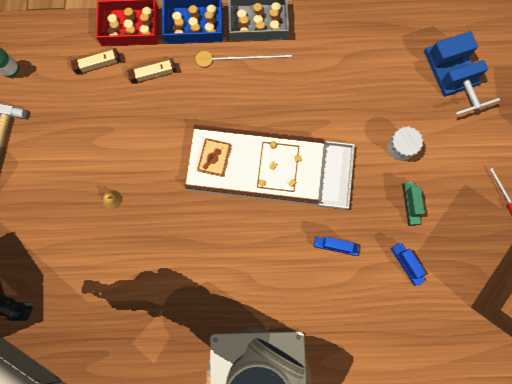

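View pics/side0.png

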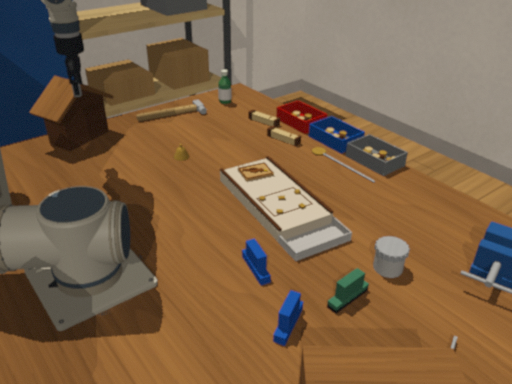

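Top view: the block is at (270,168) with its trough end on the right (338,175), the door at (213,157), and five chips in and around the frame. The canister is at (406,144) and the bell at (113,199). Scraper-shaped things are green (414,204), blue (337,246) and blue (409,263). The green one fits the description; I'll confirm it in an enlarged crop.

```bash
cat > h.py <<'E'
from workcell import arm
import cv2,numpy as np
from scipy.spatial.transform import Rotation as R
def unproj(n,uv,z,T=None):
    c=arm.calibration(n);K=c["K"]
    uv=np.atleast_2d(np.array(uv,float))
    d=np.c_[(uv[:,0]-K[0,2])/K[0,0],-(uv[:,1]-K[1,2])/K[1,1],-np.ones(len(uv))]
    if n=="wrist":
        M=T@c["tool_from_camera"]
    else: M=np.linalg.inv(c["world_to_cam"])
    o=M[:3,3];d=d@M[:3,:3].T
    return o+d*((z-o[2])/d[:,2])[:,None]
def proj(n,P,T=None):
    c=arm.calibration(n);K=c["K"]
    W=c["world_to_cam"] if n!="wrist" else np.linalg.inv(T@c["tool_from_camera"])
    p=np.atleast_2d(P)@W[:3,:3].T+W[:3,3]
    return np.c_[K[0,0]*p[:,0]/-p[:,2]+K[0,2],K[1,1]*-p[:,1]/-p[:,2]+K[1,2]]
def tool():
    s=arm.state();q=s["tool_rot"];T=np.eye(4);T[:3,:3]=R.from_quat([q[1],q[2],q[3],q[0]]).as_matrix();T[:3,3]=s["ee_pos"];return T,s
def bl(p,B):  # block frame -> world, B=(x,y,yaw)
    c,s=np.cos(B[2]),np.sin(B[2]);p=np.atleast_2d(p);return np.c_[B[0]+c*p[:,0]-s*p[:,1],B[1]+s*p[:,0]+c*p[:,1]]
E
python3 - <<'E'
from h import *
im=cv2.imread("pics/top0.png")
a=cv2.resize(im[115:220,180:362],None,fx=4,fy=4,interpolation=cv2.INTER_CUBIC)
b=cv2.resize(im[170:240,385:445],None,fx=3,fy=3,interpolation=cv2.INTER_CUBIC)
o=np.zeros((600,800,3),np.uint8);o[:a.shape[0],:a.shape[1]]=a
cv2.imwrite("pics/crop.png",np.vstack([a,np.pad(b[:170],((0,0),(0,a.shape[1]-b.shape[1]),(0,0)))]))
hsv=cv2.cvtColor(im,cv2.COLOR_BGR2HSV)
m=cv2.inRange(hsv,(65,90,20),(90,255,255));n,l,st,ce=cv2.connectedComponentsWithStats(m)
for i in range(1,n):
    if st[i,4]>40:
        print(st[i],ce[i]); ys,xs=np.nonzero(l==i); P=unproj("top",np.c_[xs,ys],0.03)[:,:2].astype(np.float32); print(cv2.minAreaRect(P),P.mean(0))
w=cv2.inRange(hsv,(0,0,150),(40,90,255));n,l,st,ce=cv2.connectedComponentsWithStats(w)
for i in range(1,n):
    if st[i,4]>600: ys,xs=np.nonzero(l==i);print(st[i],cv2.minAreaRect(unproj("top",np.c_[xs,ys],.035)[:,:2].astype(np.float32)))
E
```

```text
[404 182  20  43 598] [413.26755853 202.62876254]
((0.4221861958503723, -0.41062337160110474), (0.10766606032848358, 0.04104958102107048), 3.1334633827209473) [ 0.42276606 -0.40846545]
[392 126  32  30 693] ((0.5841485857963562, -0.4056723713874817), (0.07738566398620605, 0.07759327441453934), 32.04249954223633)
[ 186  129  138   71 6186] ((0.5373992919921875, -0.010838866233825684), (0.3423456847667694, 0.14942827820777893), 81.38086700439453)
[ 319  141   36   68 1780] ((0.5020628571510315, -0.21965917944908142), (0.07482238113880157, 0.17036029696464539), 80.7078857421875)
```

View pics/crop.png

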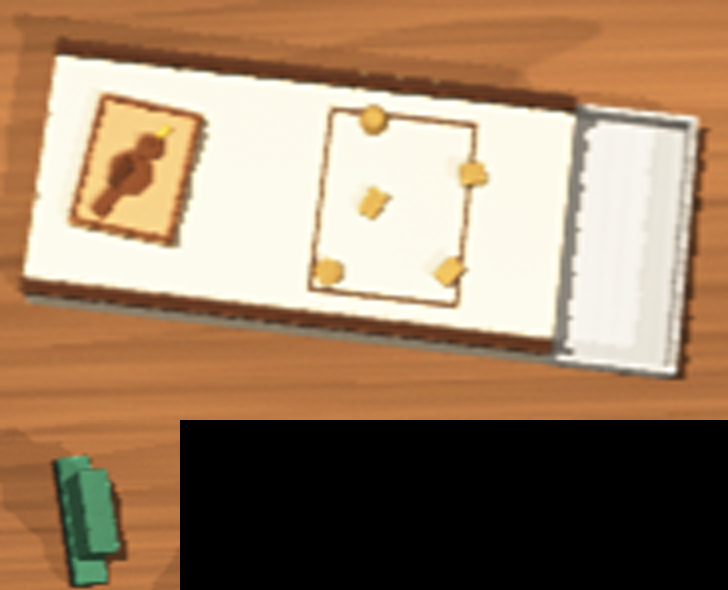

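The crop confirms the scraper is the green block with a ridge and a dark foot. The trough is at the block's right end. Next I'll move over the block for a wrist view.

```bash
cat >> h.py <<'E'
def yaw(T): return np.degrees(np.arctan2(T[1,1],T[0,1]))
def plan(*tg):  # targets (x,y,z,yawdeg of tool y)
    T,s=tool();print("t",round(float(s["clock"]),2),"pos",np.round(T[:3,3],4),"yaw",round(yaw(T),2),"gap",round(float(s["finger_gap"]),4))
    for x,y,z,a in tg:
        d=T[:3,:3].T@(np.array([x,y,z])-T[:3,3]);da=(a-yaw(T)+180)%360-180
        print(np.round(np.r_[d,-np.radians(da)/0.5],3).tolist())
E
python3 -c "
from h import *
plan((.42,.25,.25,81.4),(.48,0,.25,81.4))"
```

```text
t 1.2 pos [0.2161 0.5058 0.1973] yaw 66.86 gap 0.0855
[-0.288, -0.155, -0.053, -0.507]
[-0.441, -0.361, -0.053, -0.507]
```

apply_moves:
  moves:
    - [-0.288,-0.155,-0.053,-0.507]
    - [-0.288,-0.155,-0.053,-0.507]
    - [-0.288,-0.155,-0.053,-0.507]
    - [-0.288,-0.155,-0.053,-0.507]
    - [-0.288,-0.155,-0.053,-0.507]
    - [-0.288,-0.155,-0.053,-0.507]
    - [-0.441,-0.361,-0.053,-0.507]
    - [-0.441,-0.361,-0.053,-0.507]
    - [-0.441,-0.361,-0.053,-0.507]
    - [-0.441,-0.361,-0.053,-0.507]
    - [-0.441,-0.361,-0.053,-0.507]
    - [-0.441,-0.361,-0.053,-0.507]

```text
clock: 2.4
ee_pos: [0.4802, -0.0022, 0.2504]
tool_rot: [0.0, 0.076, 0.997, -0.0]
ft_force: [1.7, 0.9, -0.1]
finger_gap: 0.0851
finger_force: 0.0
```

```bash
cat > look.py <<'E'
from h import *
import sys
T,s=tool();im=arm.capture("wrist");k=sys.argv[1];np.save(f"T_{k}.npy",T)
cv2.imwrite(f"pics/w{k}.png",im[:,:,::-1])
E
python3 - <<'E'
import sys;sys.argv=["",'1']
exec(open("look.py").read())
print(T[:3,3],yaw(T),s["qvel"].round(3))
hsv=cv2.cvtColor(im,cv2.COLOR_RGB2HSV)
w=cv2.inRange(hsv,(0,0,150),(40,90,255));n,l,st,ce=cv2.connectedComponentsWithStats(w)
for i in range(1,n):
    if st[i,4]>600: ys,xs=np.nonzero(l==i);print(st[i],cv2.minAreaRect(unproj("wrist",np.c_[xs,ys],.035,T)[:,:2].astype(np.float32)))
o=im[:,:,::-1].copy()
B=(.5374,-.0108,np.radians(-8.62))
for P in ([(-75,-170),(75,-170),(75,170),(-75,170)],[(-58,-105),(58,-105),(58,-15),(-58,-15)]):
    p=bl(np.array(P)/1000,B);uv=proj("wrist",np.c_[p,np.full(4,.035)],T)
    cv2.polylines(o,[np.round(uv).astype(int)],True,(255,0,255),1)
cv2.imwrite("pics/w1o.png",cv2.resize(o,(800,600)))
E
```

```text
[ 0.48015448 -0.0021598   0.25044062] 81.3159392663464 [-0.73   0.166  0.211  0.05   0.005 -0.72 ]
[   73   139   310   116 16488] ((0.5313637852668762, -0.038699328899383545), (0.3983090817928314, 0.16140814125537872), 80.83702850341797)
[ 171  161   71   82 4546] ((0.5306812524795532, -0.06949334591627121), (0.09141916781663895, 0.11482267826795578), 81.27184295654297)
```

View pics/w1o.png

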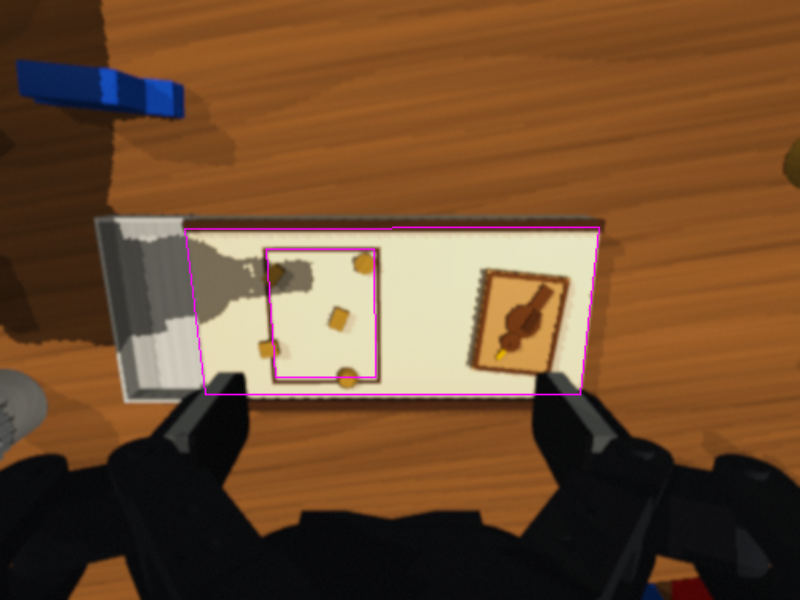

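The wrist view at 800x600 shows five chips at (276,273), (363,264), (339,319), (268,348) and (347,378), and the door at about (520,322). The model overlay fits to about 2 mm. Next is the scraper.

```bash
python3 - <<'E'
from h import *
B=(.538,-.011,np.radians(-8.65));T=np.load("T_1.npy")
def inb(P): c,s=np.cos(B[2]),np.sin(B[2]);d=P[:,:2]-B[:2];return np.round(1000*np.c_[c*d[:,0]+s*d[:,1],-s*d[:,0]+c*d[:,1]])
f=800/512
print(inb(unproj("wrist",np.array([(276,273),(363,264),(339,319),(268,348),(347,378)])/f,.041,T)))
print(inb(unproj("wrist",np.array([(487,270),(568,278),(548,373),(472,367)])/f,.044,T)))
# door in top picture crop
print(inb(unproj("top",np.array([(102,96),(203,117),(172,243),(72,222)])/4+[180,115],.044)))
print(inb(unproj("top",np.array([(373,118),(473,174),(373,202),(328,271),(449,270)])/4+[180,115],.041)))
# scraper foot/ridge in top crop
print(unproj("top",np.array([(77,470),(104,468),(120,550),(92,556)])/3*1.0+np.array([385,170-140]),.065))
plan((.425,-.33,.2,95),(.44,-.40,.2,95))
E
```

```text
[[ -39.  -96.]
 [ -46.  -24.]
 [   1.  -45.]
 [  28. -107.]
 [  56.  -39.]]
[[-42.  78.]
 [-35. 146.]
 [ 50. 137.]
 [ 44.  70.]]
[[ 46. 135.]
 [ 40.  68.]
 [-45.  77.]
 [-39. 142.]]
[[  53.  -41.]
 [  23. -109.]
 [  -3.  -47.]
 [ -51.  -24.]
 [ -41. -100.]]
[[ 0.45732959 -0.39453849  0.065     ]
 [ 0.45829178 -0.41686915  0.065     ]
 [ 0.38961141 -0.42370346  0.065     ]
 [ 0.38538721 -0.40049536  0.065     ]]
t 2.45 pos [ 0.4818 -0.006   0.25  ] yaw 81.2 gap 0.0855
[0.007, -0.329, 0.051, -0.482]
[-0.019, -0.396, 0.051, -0.482]
```

apply_moves:
  moves:
    - [0.05,-0.4,0.05,-0.48]
    - [0.05,-0.4,0.05,-0.48]
    - [0.05,-0.4,0.05,-0.48]
    - [0.05,-0.4,0.05,-0.48]
    - [0.05,-0.4,0.05,-0.48]
    - [0.05,-0.4,0.05,-0.48]
    - [0.05,-0.4,0.05,-0.48]
    - [0.05,-0.4,0.05,-0.48]
    - [0.05,-0.4,0.05,-0.48]
    - [0.05,-0.4,0.05,-0.48]
    - [0.05,-0.4,0.05,-0.48]
    - [0.05,-0.4,0.05,-0.48]

```text
clock: 3.65
ee_pos: [0.371, -0.3863, 0.2007]
tool_rot: [0.0, -0.045, 0.999, -0.0]
ft_force: [0.5, 0.7, -0.3]
finger_gap: 0.0851
finger_force: 0.0
```

```bash
python3 - <<'E'
import sys;sys.argv=["",'2']
exec(open("look.py").read())
print(T[:3,3],yaw(T),s["qvel"].round(3))
hsv=cv2.cvtColor(im,cv2.COLOR_RGB2HSV)
m=cv2.inRange(hsv,(60,90,20),(90,255,255));n,l,st,ce=cv2.connectedComponentsWithStats(m)
for i in range(1,n):
    if st[i,4]>100: print(st[i],im[l==i].mean(0))
o=im[:,:,::-1].copy()
C=np.array([.4226,-.409]);a=np.radians(5.5);S=(C[0],C[1],a)
for z,(w,h) in ((0,(55,13)),(.022,(55,13)),(.065,(35,12))):
    p=bl(np.array([(-w,-h),(w,-h),(w,h),(-w,h)])/1000,S);uv=proj("wrist",np.c_[p,np.full(4,z)],T)
    cv2.polylines(o,[np.round(uv).astype(int)],True,(255,0,255),1)
cv2.imwrite("pics/w2o.png",cv2.resize(o,(800,600)))
E
```

```text
[ 0.37098118 -0.38631196  0.20073163] 95.21405437370146 [ 0.006 -0.005  0.001 -0.002 -0.001 -0.003]
[ 215  162   25   87 1923] [ 72.39885595 153.6900676  105.0925637 ]
```

View pics/w2o.png

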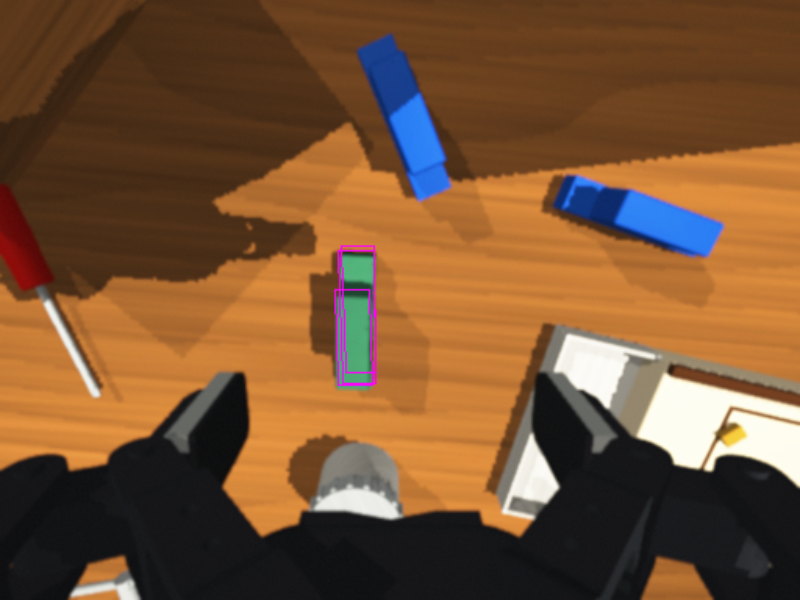

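The overlay matches the green scraper at 800x600 pixels (357,320). The true ridge lies about 2 mm toward +y of the model and is square to the tool. Descending to grasp.

```bash
python3 -c "
from h import *
plan((.423,-.407,.2,95.2),(.423,-.407,.03,95.2))"
```

```text
t 3.7 pos [ 0.3711 -0.3863  0.2009] yaw 95.24 gap 0.0851
[-0.05, -0.025, 0.001, 0.001]
[-0.05, -0.025, 0.171, 0.001]
```

apply_moves:
  moves:
    - [-0.05,-0.025,0.02,0]
    - [-0.05,-0.025,0.06,0]
    - [-0.05,-0.025,0.1,0]
    - [-0.05,-0.025,0.14,0]
    - [-0.05,-0.025,0.16,0]
    - [-0.05,-0.025,0.17,0]
    - [-0.05,-0.025,0.17,0]
    - [-0.05,-0.025,0.17,0]

```text
clock: 4.5
ee_pos: [0.4233, -0.4082, 0.0317]
tool_rot: [0.001, -0.045, 0.999, -0.001]
ft_force: [0.4, -0.2, 0.3]
finger_gap: 0.0856
finger_force: 0.0
```

apply_moves:
  moves:
    - [0,0,0,0]
    - [0,0,0,0]
    - [0,0,0,0]
    - [0,0,0,0]
    - [0,0,0,0]
    - [0,0,0,0]
    - [0,0,0,0]
    - [0,0,0,0]
  fingers: 0
  newtons: 60

```text
clock: 5.3
ee_pos: [0.4227, -0.4084, 0.0329]
tool_rot: [0.001, -0.045, 0.999, -0.001]
ft_force: [-5.4, 5.1, 24.3]
finger_gap: 0.0002
finger_force: 11.6
```

```bash
python3 - <<'E'
from h import *
B=(.538,-.011,np.radians(-8.65))
w=lambda x,y,z:(*bl(np.array([(x,y)])/1000,B)[0],z,81.35)
plan((.423,-.407,.15,95.2),(.44,-.2,.15,81.35),w(-15,35,.15),w(-15,35,.066))
print(arm.state()["ft_force"],arm.state()["finger_force"])
E
```

```text
t 5.3 pos [ 0.4227 -0.4084  0.0329] yaw 95.13 gap 0.0002
[-0.001, 0.001, -0.117, -0.002]
[-0.036, 0.206, -0.118, 0.481]
[-0.144, 0.423, -0.118, 0.481]
[-0.144, 0.423, -0.034, 0.481]
[-5.40692229  5.13499817 24.28064652] 11.571509836932137
```

The fingers shut without the ridge between them, and there is a 24 N upward push. I'll look.

```bash
python3 - <<'E'
from h import *
a=arm.capture("top");b=arm.capture("side");c=arm.capture("wrist")
r=lambda im:cv2.resize(im[:,:,::-1],(400,300),interpolation=cv2.INTER_CUBIC)
cv2.imwrite("pics/m3.png",np.vstack([np.hstack([r(a[150:270,340:500]),r(b[210:330,260:420])]),np.hstack([r(c),r(a)])]))
E
```

```text
(no output)
```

View pics/m3.png

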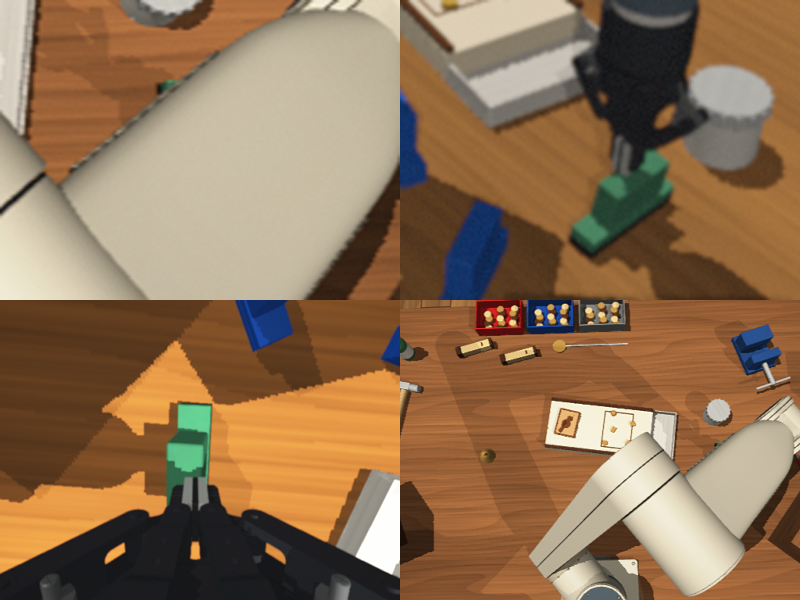

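apply_moves:
  moves:
    - [0,0,-0.01,0]
    - [0,0,-0.03,0]
    - [0,0,-0.06,0]
    - [0,0,-0.09,0]
    - [0,0,-0.12,0]
    - [0,0,-0.15,0]
    - [0,0,-0.15,0]

```text
clock: 6.15
ee_pos: [0.4236, -0.4093, 0.1846]
tool_rot: [0.002, -0.045, 0.999, -0.003]
ft_force: [0.3, 0.1, 0.2]
finger_gap: -0.0001
finger_force: 0.0
```

```bash
python3 - <<'E'
import sys;sys.argv=["",'4']
exec(open("look.py").read())
b=arm.capture("side")
print(T[:3,3],yaw(T),s["ft_force"],s["finger_gap"],s["finger_force"])
r=lambda im:cv2.resize(im[:,:,::-1],(400,300),interpolation=cv2.INTER_CUBIC)
cv2.imwrite("pics/m4.png",np.hstack([r(b[210:330,260:420]),r(im)]))
E
```

```text
[ 0.42358211 -0.40927997  0.18464276] 95.13943575009633 [0.27163912 0.11697435 0.24142137] -8.59345695416887e-05 0.0
```

View pics/m4.png

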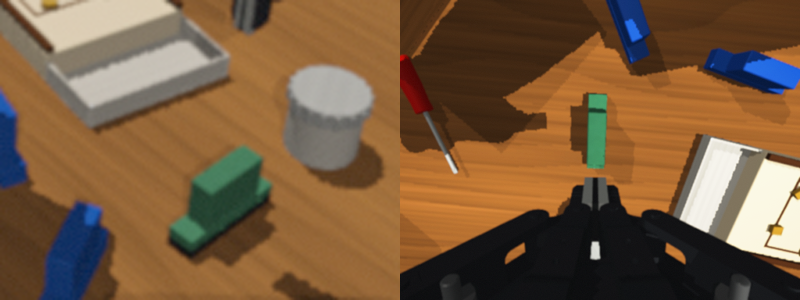

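```bash
cat > fit.py <<'E'
from h import *
from scipy.optimize import minimize
def verts():
    V=[]
    for (w,h,z0,z1) in ((55,13,10,22),(35,12,22,65)):
        V.append(np.array([(a*w,b*h,z) for a in(-1,1) for b in(-1,1) for z in(z0,z1)])/1000)
    return V
def sil(n,S,T):
    M=np.zeros((384*4,512*4),np.uint8)
    for V in verts():
        p=np.c_[bl(V[:,:2],S),V[:,2]];uv=proj(n,p,T)
        cv2.fillConvexPoly(M,cv2.convexHull(np.round((uv+.5)*4).astype(np.int32)),1)
    return cv2.resize(M.astype(np.float32),(512,384),interpolation=cv2.INTER_AREA)
def fit(n,imbgr,T,x0,sat=70):
    hsv=cv2.cvtColor(imbgr,cv2.COLOR_BGR2HSV);g=cv2.inRange(hsv,(55,sat,15),(95,255,255))
    k,l,st,ce=cv2.connectedComponentsWithStats(g)
    c=proj(n,[[x0[0],x0[1],.03]],T)[0]
    i=min((j for j in range(1,k) if st[j,4]>150),key=lambda j:np.hypot(*(ce[j]-c)))
    g=(l==i).astype(np.float32)
    f=lambda v:np.abs(sil(n,(v[0]/100+x0[0],v[1]/100+x0[1],v[2]/10+x0[2]),T)-g).sum()
    r=minimize(f,[0,0,0],method="Nelder-Mead",options=dict(initial_simplex=[[0,0,0],[1.5,0,0],[0,1.5,0],[0,0,1.5]]))
    v=r.x;return np.round([v[0]/100+x0[0],v[1]/100+x0[1],np.degrees(v[2]/10+x0[2])],4),r.fun,g.sum()
E
python3 - <<'E'
from fit import *
x0=(.42,-.409,np.radians(5.5))
for n,f,t in(("top","top0",None),("side","side0",None),("wrist","w2","T_2.npy"),("wrist","w4","T_4.npy")):
    print(f,fit(n,cv2.imread(f"pics/{f}.png"),np.load(t) if t else None,x0))
print(arm.state()["finger_gap"])
E
```

```text
top0 (array([ 0.4246, -0.4079,  3.7449]), np.float64(49.125), np.float32(627.0))
side0 (array([ 0.4259, -0.4087,  5.864 ]), np.float64(78.9375), np.float32(851.0))
w2 (array([ 0.4266, -0.4099,  2.9589]), np.float64(139.0625), np.float32(1946.0))
w4 (array([ 0.4274, -0.4099,  3.1642]), np.float64(156.5625), np.float32(2157.0))
0.00029511301689459575
```

```bash
python3 - <<'E'
from fit import *
m=cv2.imread("pics/m3.png")
w=cv2.resize(m[300:,:400],(512,384),interpolation=cv2.INTER_AREA)
T=np.load("T_4.npy").copy();T[:3,3]=.4227,-.4084,.0329
x0=(.425,-.409,np.radians(4))
print(fit("wrist",w,T,x0))
for f in("side0",):pass
s=np.zeros((384,512,3),np.uint8);s[210:330,260:420]=cv2.resize(m[:300,400:],(160,120),interpolation=cv2.INTER_AREA)
print(fit("side",s,None,x0))
o=w.copy()
for V in verts():
    uv=proj("wrist",np.c_[bl(V[:,:2],(.427,-.41,np.radians(3))),V[:,2]],T)
    for i in range(8):
        for j in range(i):
            if bin(i^j).count("1")==1: cv2.line(o,*[tuple(int(q) for q in np.round(uv[k])) for k in(i,j)],(255,0,255),1)
tp=proj("wrist",T[:3,3][None],T)[0];print(tp)
cv2.circle(o,(int(tp[0]),int(tp[1])),2,(0,0,255),-1)
m4=cv2.resize(m[:300,400:],(512,384))
cv2.imwrite("pics/m5.png",np.hstack([o[100:300,100:400],cv2.resize(m[60:260,460:760],(450,300))[:200]]) if 0 else np.hstack([cv2.resize(o[100:300,150:350],(400,400)),cv2.resize(m[100:270,540:710],(400,400),interpolation=cv2.INTER_CUBIC)]))
E
```

```text
(array([ 0.4238, -0.4176, -4.3685]), np.float64(3617.6875), np.float32(4889.0))
(array([ 0.4286, -0.4097,  6.0813]), np.float64(174.875), np.float32(753.0))
[251.93824046 218.53026845]
```

View pics/m5.png

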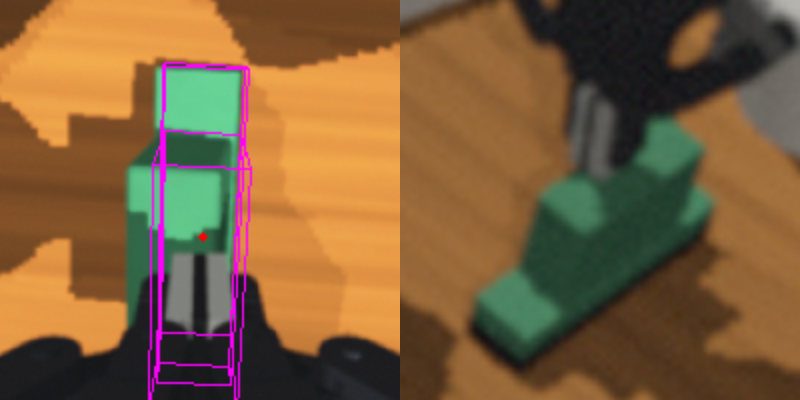

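```bash
python3 - <<'E'
from h import *
w=cv2.imread("pics/w4.png")
for c in(244,248,260): print(c,[(r,w[r,c].tolist()) for r in range(206,246,3)])
T=np.load("T_4.npy")
for d in(0,.01,.02,.03): print(d,proj("wrist",(T[:3,3]-T[:3,2]*d)[None],T))
o=cv2.imread("pics/w2.png"); h=cv2.cvtColor(o,cv2.COLOR_BGR2GRAY)
for r in(232,238,244,250): print(r,[int(v) for v in h[r,100:170:4]])
E
```

```text
244 [(206, [102, 149, 68]), (209, [99, 147, 66]), (212, [100, 149, 66]), (215, [78, 133, 137]), (218, [50, 115, 189]), (221, [51, 115, 186]), (224, [51, 119, 192]), (227, [81, 96, 120]), (230, [86, 91, 89]), (233, [86, 89, 88]), (236, [86, 90, 89]), (239, [86, 91, 89]), (242, [87, 91, 89]), (245, [86, 90, 88])]
248 [(206, [100, 149, 68]), (209, [101, 152, 70]), (212, [106, 156, 70]), (215, [102, 146, 128]), (218, [50, 113, 185]), (221, [51, 114, 186]), (224, [51, 119, 191]), (227, [28, 53, 88]), (230, [19, 18, 19]), (233, [18, 18, 18]), (236, [19, 18, 18]), (239, [16, 15, 16]), (242, [15, 15, 16]), (245, [17, 17, 17])]
260 [(206, [101, 148, 69]), (209, [97, 144, 67]), (212, [80, 122, 78]), (215, [76, 125, 116]), (218, [43, 99, 163]), (221, [44, 100, 164]), (224, [50, 113, 183]), (227, [80, 96, 119]), (230, [86, 90, 88]), (233, [86, 90, 89]), (236, [87, 91, 89]), (239, [86, 91, 89]), (242, [87, 90, 89]), (245, [87, 91, 89])]
0 [[251.93824046 218.53026845]]
0.01 [[252.0598728 224.6227382]]
0.02 [[252.19535123 231.40874759]]
0.03 [[252.34718269 239.01386806]]
232 [143, 143, 145, 145, 147, 145, 147, 146, 147, 146, 147, 146, 146, 145, 145, 145, 144, 142]
238 [142, 141, 141, 142, 141, 141, 143, 141, 142, 142, 119, 116, 113, 72, 115, 141, 141, 140]
244 [152, 151, 150, 148, 146, 144, 142, 139, 135, 105, 102, 97, 18, 14, 34, 143, 140, 140]
250 [145, 145, 144, 145, 145, 143, 95, 57, 103, 105, 89, 17, 14, 16, 21, 153, 154, 153]
```

Evidence from the pictures: the shut fingertips rested on the ridge top (z≈0.065) while the reported TCP z was 0.033. So the real tips sit about 32 mm behind the reported TCP, and I'll go lower by that much. The scraper is upright and undisturbed at (0.427,-0.410).

```bash
python3 -c "
from h import *
plan((.426,-.409,.1,93.5),(.426,-.409,0,93.5))"
```

```text
t 6.25 pos [ 0.4227 -0.4082  0.1807] yaw 95.14 gap 0.0003
[-0.003, -0.001, 0.081, 0.057]
[-0.003, -0.001, 0.181, 0.057]
```

apply_moves:
  moves:
    - [-0.003,-0.001,0,0.057]
    - [-0.003,-0.001,0,0.057]
    - [-0.003,-0.001,0,0.057]
    - [-0.003,-0.001,0,0.057]
    - [-0.003,-0.001,0.02,0.057]
    - [-0.003,-0.001,0.06,0.057]
    - [-0.003,-0.001,0.1,0.057]
    - [-0.003,-0.001,0.13,0.057]
    - [-0.003,-0.001,0.15,0.057]
    - [-0.003,-0.001,0.165,0.057]
    - [-0.003,-0.001,0.179,0.057]
    - [-0.003,-0.001,0.179,0.057]
  fingers: 1

```text
clock: 7.45
ee_pos: [0.4246, -0.4075, -0.0007]
tool_rot: [-0.001, -0.031, 1.0, 0.001]
ft_force: [0.2, 0.2, 0.6]
finger_gap: 0.0849
finger_force: 0.0
```

apply_moves:
  moves:
    - [0,0,0,0]
    - [0,0,0,0]
    - [0,0,0,0]
    - [0,0,0,0]
    - [0,0,0,0]
    - [0,0,0,0]
    - [0,0,0,0]
  fingers: 0
  newtons: 60

```text
clock: 8.15
ee_pos: [0.4258, -0.4088, 0.002]
tool_rot: [0.0, -0.031, 1.0, -0.0]
ft_force: [-0.8, 0.6, 5.6]
finger_gap: 0.0229
finger_force: 59.5
```

```bash
python3 - <<'E'
from h import *
B=(.538,-.011,np.radians(-8.65))
w=lambda x,y,z:(*bl(np.array([(x,y)])/1000,B)[0],z,81.35)
plan((.426,-.409,.12,93.5),(.40,-.2,.12,81.35),w(-15,35,.12),w(-15,35,.037))
s=arm.state();print(s["ft_force"],s["finger_force"])
E
```

```text
t 8.15 pos [ 0.4258 -0.4088  0.002 ] yaw 93.51 gap 0.0229
[-0.0, -0.0, -0.118, 0.0]
[0.013, 0.21, -0.118, 0.425]
[-0.129, 0.428, -0.118, 0.425]
[-0.129, 0.428, -0.035, 0.425]
[-0.7874931   0.62102757  5.64318451] 59.46435213088989
```

Gripped: gap 22.9 mm, 59 N. Lifting, and carrying it to behind the chips.

apply_moves:
  moves:
    - [0,0,-0.03,0]
    - [0,0,-0.07,0]
    - [0,0.02,-0.11,0.1]
    - [0.013,0.21,-0.118,0.425]
    - [0.013,0.21,-0.118,0.425]
    - [0.013,0.21,-0.118,0.425]
    - [0.013,0.21,-0.118,0.425]
    - [-0.129,0.428,-0.118,0.425]
    - [-0.129,0.428,-0.118,0.425]
    - [-0.129,0.428,-0.118,0.425]
    - [-0.129,0.428,-0.118,0.425]
    - [-0.129,0.428,-0.118,0.425]

```text
clock: 9.35
ee_pos: [0.5237, 0.0197, 0.1194]
tool_rot: [0.0, 0.076, 0.997, -0.0]
ft_force: [0.8, -0.7, -1.0]
finger_gap: 0.0232
finger_force: 59.3
```

```bash
cat >> h.py <<'E'
B=(.538,-.011,np.radians(-8.65))
def w(x,y,z,a=81.35): return (*bl(np.array([(x,y)])/1000,B)[0],z,a)
def inb(P): c,s=np.cos(B[2]),np.sin(B[2]);d=np.atleast_2d(P)[:,:2]-B[:2];return np.round(1000*np.c_[c*d[:,0]+s*d[:,1],-s*d[:,0]+c*d[:,1]],1)
E
python3 - <<'E'
from h import *
plan(w(-15,35,.06),w(-15,35,.041),w(-15,-170,.041))
T,s=tool();print(inb(T[:3,3]),s["ft_force"],s["finger_force"],s["qvel"].round(2))
E
```

```text
t 9.35 pos [0.5237 0.0197 0.1194] yaw 81.33 gap 0.0232
[-0.004, 0.007, 0.059, -0.001]
[-0.004, 0.007, 0.078, -0.001]
[-0.004, -0.198, 0.078, -0.001]
[[-18.8  28.2]] [ 0.82548829 -0.66829359 -1.02865683] 59.34381902217865 [0.93 0.41 0.56 0.14 0.   0.92]
```

apply_moves:
  moves:
    - [0,0,0.01,0]
    - [0,0,0.04,0]
    - [0,0,0.06,0]
    - [0,0,0.07,0]
    - [0,0,0.076,0]
    - [0,0,0.08,0]
    - [0,0,0.08,0]

```text
clock: 10.05
ee_pos: [0.5233, 0.0173, 0.0395]
tool_rot: [0.0, 0.076, 0.997, -0.0]
ft_force: [0.0, 0.5, -0.3]
finger_gap: 0.0229
finger_force: 59.5
```

```bash
cat > st.py <<'E'
from h import *
T,s=tool();print(s["clock"],"blk",inb(T[:3,3]),"z",T[2,3],"yaw",yaw(T),"ft",s["ft_force"].round(1),"grip",round(s["finger_force"],1),"gap",round(s["finger_gap"],4))
E
python3 st.py; python3 -c "
from h import *
plan(w(-15,35,.0385),w(-15,-170,.0385))"
```

```text
10.05 blk [[-18.8  25.8]] z 0.03949367499584286 yaw 81.30467520069826 ft [ 0.   0.5 -0.3] grip 59.5 gap 0.0229
t 10.05 pos [0.5233 0.0173 0.0395] yaw 81.3 gap 0.0229
[-0.004, 0.009, 0.001, -0.002]
[-0.004, -0.196, 0.001, -0.002]
```

apply_moves:
  moves:
    - [-0.004,-0.01,0,0]
    - [-0.004,-0.025,0,0]
    - [-0.004,-0.04,0,0]
    - [-0.004,-0.055,0,0]
    - [-0.004,-0.07,0,0]
    - [-0.004,-0.085,0,0]
    - [-0.004,-0.1,0,0]
    - [-0.004,-0.115,0,0]
    - [-0.004,-0.13,0,0]
    - [-0.004,-0.145,0,0]
    - [-0.004,-0.16,0,0]
    - [-0.004,-0.17,0,0]

```text
clock: 11.25
ee_pos: [0.5013, -0.1525, 0.0392]
tool_rot: [-0.0, 0.076, 0.997, -0.0]
ft_force: [-0.4, 0.8, -1.1]
finger_gap: 0.0232
finger_force: 59.5
```

```bash
python3 st.py
```

```text
11.25 blk [[ -15.  -145.4]] z 0.03923825832896988 yaw 81.29694885151895 ft [-0.4  0.8 -1.1] grip 59.5 gap 0.0232
```

apply_moves:
  moves:
    - [0,-0.01,0,0]
    - [0,-0.02,0,0]
    - [0,-0.028,0,0]
    - [0,-0.028,0,0]
    - [0,-0.028,0,0]
    - [0,-0.028,-0.03,0]
    - [0,-0.028,-0.06,0]
    - [0,0.03,-0.07,0]
    - [0,0.08,-0.07,0]
    - [0,0.13,-0.07,0]
    - [-0.03,0.17,-0.07,0]
    - [-0.03,0.17,-0.07,0]

```text
clock: 12.45
ee_pos: [0.5587, 0.017, 0.1095]
tool_rot: [0.001, 0.073, 0.997, 0.001]
ft_force: [0.9, 0.1, -1.0]
finger_gap: 0.0232
finger_force: 59.5
```

```bash
python3 - <<'E'
from h import *
exec(open("st.py").read())
a=arm.capture("top");cv2.imwrite("pics/t6.png",a[:,:,::-1])
cv2.imwrite("pics/t6c.png",cv2.resize(a[115:220,180:362],None,fx=4,fy=4,interpolation=cv2.INTER_CUBIC)[:,:,::-1])
for x in (-15,15): print([np.round(proj("top",np.array([*w(x,y,.04)[:2],.04])[None])[0]).tolist() for y in (-110,-40)])
# brass pixels on block top
hsv=cv2.cvtColor(a,cv2.COLOR_RGB2HSV);m=cv2.inRange(hsv,(12,90,90),(30,255,255))
n,l,st,ce=cv2.connectedComponentsWithStats(m)
for i in range(1,n):
    p=inb(unproj("top",ce[i],.04))[0]
    if abs(p[0])<78 and -255<p[1]<60 and st[i,4]>=3: print(p,st[i,4])
E
```

```text
12.45 blk [[16.3 30.8]] z 0.10947132334043733 yaw 81.60987994924687 ft [ 0.9  0.1 -1. ] grip 59.5 gap 0.0232
[[297.0, 173.0], [270.0, 170.0]]
[[298.0, 162.0], [271.0, 159.0]]
[ 53.1 -41.3] 48
[  70.7 -247.6] 3
[  61.  -250.4] 4
[  42.  -252.8] 18
[  15.5 -177.9] 19
[  -7.2 -106.1] 3
[   5.7 -248.1] 6
[  -7.3 -183.5] 38
[ -25.7 -105.5] 7
[ -19.3 -247.6] 3
[ -45.9 -182.1] 45
[-60.8 -74.7] 48
[-77.2 -57.5] 15
[-77.4 -88.1] 7
[ -77.1 -112.2] 6
[ -77.2 -132.5] 8
[ -77.9 -149.1] 3
```

```bash
python3 - <<'E'
from h import *
for q in("chip1","chip2"):
  for d in arm.search_frame(q,"top"): print(q,round(d["score"],2),np.round(d["uv"]),inb(unproj("top",d["uv"],.04)))
a=cv2.imread("pics/t6.png")
b=cv2.imread("pics/top0.png")
for p in((-61,-75),(53,-41),(-46,-182)):
    u,v=np.round(proj("top",np.array([*w(*p,.04)[:2],.04])[None])[0]).astype(int);print(u,v,a[v,u],b[v,u], a[v-3:v+4,u-4:u+5].mean((0,1)))
E
```

```text
chip1 0.55 [275. 146.] [[ 50.6 -45. ]]
chip2 0.55 [275. 146.] [[ 50.6 -45. ]]
282 189 [109 145 178] [120 159 193] [194.46031746 218.19047619 229.92063492]
273 145 [ 67 143 192] [ 95 194 240] [ 65.9047619  107.88888889 136.84126984]
324 188 [ 41  85 117] [238 245 249] [ 69.11111111  92.84126984 109.63492063]
```

View pics/t6c.png

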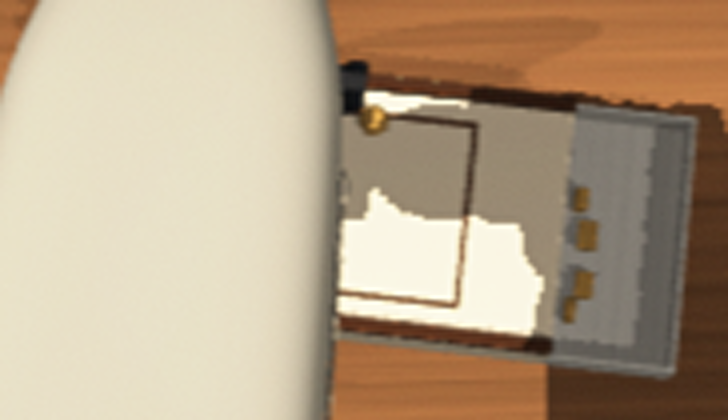

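The crop shows four chips in the trough at (582,198), (586,236), (583,283) and (570,309). One is left at (374,118), block position (53,-41). Second pass at x=+16.

apply_moves:
  moves:
    - [0,0,0.03,0]
    - [0,0,0.055,0]
    - [0,0,0.068,0]
    - [0,0,0.07,0]
    - [0,0,0.07,0]
    - [0,-0.015,0.07,0]
    - [0,-0.03,0.07,0]
    - [0,-0.045,0.07,0]
    - [0,-0.06,0.07,0]
    - [0,-0.075,0.07,0]
    - [0,-0.09,0.07,0]
    - [0,-0.105,0.07,0]

```text
clock: 13.8
ee_pos: [0.5407, -0.0927, 0.0393]
tool_rot: [0.0, 0.076, 0.997, -0.0]
ft_force: [-0.5, 0.7, -0.8]
finger_gap: 0.0228
finger_force: 59.6
```

```bash
python3 st.py
```

```text
13.8 blk [[ 15.  -80.4]] z 0.0393000312313987 yaw 81.31479664228067 ft [-0.5  0.7 -0.8] grip 59.6 gap 0.0228
```

apply_moves:
  moves:
    - [0,-0.015,0,0]
    - [0,-0.03,0,0]
    - [0,-0.045,0,0]
    - [0,-0.06,0,0]
    - [0,-0.075,0,0]
    - [0,-0.088,0,0]
    - [0,-0.088,0,0]
    - [0,-0.088,0,0]
    - [0,-0.088,-0.03,0]
    - [0,-0.088,-0.07,0]
    - [0,-0.04,-0.07,0]
    - [0,0.01,-0.07,0]

```text
clock: 15.0
ee_pos: [0.5432, -0.0809, 0.1105]
tool_rot: [0.001, 0.077, 0.997, -0.0]
ft_force: [0.5, 0.4, -1.6]
finger_gap: 0.0228
finger_force: 59.8
```

apply_moves:
  moves:
    - [0.012,0.05,0,0]
    - [0.012,0.1,0,0]
    - [0.012,0.15,0,0]
    - [0.012,0.2,0,0]
    - [0.012,0.25,0,0]
    - [0.012,0.26,0,0]
    - [0.012,0.26,0,0]
    - [0.012,0.26,0,0]

```text
clock: 15.8
ee_pos: [0.5692, 0.1774, 0.1091]
tool_rot: [-0.0, 0.075, 0.997, -0.0]
ft_force: [-0.7, -1.3, -1.6]
finger_gap: 0.0233
finger_force: 59.6
```

```bash
python3 - <<'E'
from h import *
exec(open("st.py").read())
a=arm.capture("top");cv2.imwrite("pics/t7.png",a[:,:,::-1]);b=arm.capture("side");cv2.imwrite("pics/s7.png",b[:,:,::-1])
hsv=cv2.cvtColor(a,cv2.COLOR_RGB2HSV);m=cv2.inRange(hsv,(12,90,70),(30,255,255))
n,l,st,ce=cv2.connectedComponentsWithStats(m)
for i in range(1,n):
    p=inb(unproj("top",ce[i],.04))[0]
    if abs(p[0])<70 and -235<p[1]<60 and st[i,4]>=10: print(p,st[i,4])
for d in arm.search_frame("chip1","top"): print(round(d["score"],2),np.round(d["uv"]),inb(unproj("top",d["uv"],.04)))
E
```

```text
15.8 blk [[  2.5 191. ]] z 0.10905196545172911 yaw 81.39066046222034 ft [-0.7 -1.3 -1.6] grip 59.6 gap 0.0233
[  43.7 -197. ] 46
[  15.8 -177.7] 28
[  -6.9 -183.9] 43
[-60.4 -20.2] 16
[ -45.7 -181.9] 62
0.46 [335. 152.] [[  51.3 -201. ]]
```

All five chips are in the trough. Now lowering behind the door and pushing.

apply_moves:
  moves:
    - [0,0,0.03,0]
    - [0,0,0.06,0]
    - [0,0,0.07,0]
    - [0,0,0.07,0]
    - [0,-0.01,0.07,0]
    - [0,-0.02,0.07,0]
    - [0,-0.03,0.07,0]
    - [0,-0.04,0.07,0]
    - [0,-0.05,0.07,0]
    - [0,-0.06,0.07,0]
    - [0,-0.07,0.07,0]
    - [0,-0.08,0.07,0]

```text
clock: 17.15
ee_pos: [0.5576, 0.0975, 0.0393]
tool_rot: [0.0, 0.076, 0.997, 0.0]
ft_force: [-0.2, 0.7, 0.2]
finger_gap: 0.0232
finger_force: 59.8
```

apply_moves:
  moves:
    - [0,-0.01,0,0]
    - [0,-0.02,0,0]
    - [0,-0.03,0,0]
    - [0,-0.04,0,0]
    - [0,-0.05,0,0]
    - [0,-0.06,0,0]
    - [0,-0.07,0,0]
    - [0,-0.08,0,0]
    - [0,-0.088,0,0]
    - [0,-0.095,0,0]
    - [0,-0.1,0,0]
    - [0,-0.1,0,0]

```text
clock: 18.35
ee_pos: [0.5425, -0.0012, 0.0393]
tool_rot: [-0.0, 0.076, 0.997, -0.0]
ft_force: [-0.2, 0.4, -0.7]
finger_gap: 0.0228
finger_force: 59.8
```

```bash
python3 st.py; python3 - <<'E'
from h import *
a=arm.capture("wrist");cv2.imwrite("pics/w8.png",a[:,:,::-1]);np.save("T_8.npy",tool()[0])
b=arm.capture("top");cv2.imwrite("pics/t8.png",b[:,:,::-1])
for n in("wrist","top"):
  for d in arm.trace("door",n)[:1]:
    ys,xs=np.nonzero(d["region"]);P=inb(unproj(n,np.c_[xs,ys],.044,np.load("T_8.npy")))
    print(n,d["score"],len(xs),cv2.minAreaRect(P.astype(np.float32)))
E
```

```text
18.35 blk [[ 3.  10.4]] z 0.039263551694824046 yaw 81.29218144493497 ft [-0.2  0.4 -0.7] grip 59.8 gap 0.0228
wrist 0.63 12000 ((1.4776496887207031, -39.189334869384766), (69.44115447998047, 79.27769470214844), 89.89582061767578)
top 0.85 259 ((4.780673980712891, -63.9799919128418), (87.97579956054688, 23.1002140045166), 0.2397262305021286)
```

apply_moves:
  moves:
    - [0,-0.008,0,0]
    - [0,-0.015,0,0]
    - [0,-0.019,0,0]
    - [0,-0.021,0,0]
    - [0,-0.021,0,0]
    - [0,-0.021,0,0]
    - [0,-0.01,0,0]
    - [0,0.01,0,0]
    - [0,0.03,0,0]
    - [0,0.08,-0.04,0]
    - [0,0.13,-0.06,0]
    - [0,0.16,-0.06,0]

```text
clock: 19.75
ee_pos: [0.5677, 0.1601, 0.1018]
tool_rot: [0.002, 0.076, 0.997, 0.0]
ft_force: [1.0, -0.2, -1.2]
finger_gap: 0.0231
finger_force: 59.8
```

apply_moves:
  moves:
    - [0.0,0.03,-0.04,0]
    - [0,0.03,-0.08,0]
    - [0,0.03,-0.08,0]

```text
clock: 20.05
ee_pos: [0.573, 0.19, 0.1846]
tool_rot: [0.004, 0.074, 0.997, 0.001]
ft_force: [0.9, 0.2, -0.4]
finger_gap: 0.023
finger_force: 59.9
```

```bash
python3 st.py; python3 - <<'E'
from h import *
a=arm.capture("wrist");T=tool()[0];cv2.imwrite("pics/w9.png",a[:,:,::-1]);np.save("T_9.npy",T)
b=arm.capture("top");cv2.imwrite("pics/t9.png",b[:,:,::-1])
for n in("wrist","top"):
  for d in arm.trace("door",n)[:1]:
    ys,xs=np.nonzero(d["region"]);P=inb(unproj(n,np.c_[xs,ys],.044,T))
    print(n,d["score"],len(xs),cv2.minAreaRect(P.astype(np.float32)))
# dark frame lines measured in top
im=b; hsv=cv2.cvtColor(im,cv2.COLOR_RGB2HSV)
wh=cv2.inRange(hsv,(0,0,110),(40,100,255));n,l,st,ce=cv2.connectedComponentsWithStats(wh)
for i in range(1,n):
    ys,xs=np.nonzero(l==i);P=inb(unproj("top",np.c_[xs,ys],.035))
    c=P.mean(0)
    if st[i,4]>40 and abs(c[0])<80 and -170<c[1]<100: print(st[i,4],P.min(0),P.max(0))
E
```

```text
20.05 blk [[  4.4 203.9]] z 0.18455559745168365 yaw 81.49124699136885 ft [ 0.9  0.2 -0.4] grip 59.9 gap 0.023
wrist 0.94 3292 ((5.277538299560547, -43.880226135253906), (50.21107482910156, 89.90853881835938), 88.14341735839844)
top 0.91 961 ((3.778331756591797, -60.712623596191406), (70.67333221435547, 92.08231353759766), 89.82038879394531)
8134 [ -92.3 -249.4] [ 80.8 171.6]
```

```bash
python3 - <<'E'
from h import *
print("bell",unproj("top",[113,199],.023))
arm.capture("top")
plan((.385,.17,.1,81.5),(.385,.17,.003,81.5))
E
```

```text
bell [[0.45777611 0.35826363 0.023     ]]
t 20.3 pos [0.5705 0.1872 0.1779] yaw 81.32 gap 0.0232
[0.181, -0.045, 0.078, -0.006]
[0.18, -0.045, 0.175, -0.006]
```

apply_moves:
  moves:
    - [0.04,-0.01,0,0]
    - [0.09,-0.025,0.02,0]
    - [0.14,-0.045,0.05,0]
    - [0.18,-0.045,0.078,0]
    - [0.18,-0.045,0.1,0]
    - [0.18,-0.045,0.13,0]
    - [0.18,-0.045,0.15,0]
    - [0.18,-0.045,0.162,0]
    - [0.18,-0.045,0.168,0]
    - [0.18,-0.045,0.168,0]

```text
clock: 21.3
ee_pos: [0.3857, 0.1696, 0.0104]
tool_rot: [-0.001, 0.076, 0.997, -0.0]
ft_force: [0.7, 0.4, -1.0]
finger_gap: 0.0229
finger_force: 59.9
```

```bash
python3 st.py
```

```text
21.3 blk [[-177.8  155.6]] z 0.010368398145111375 yaw 81.30097246246106 ft [ 0.7  0.4 -1. ] grip 59.9 gap 0.0229
```

apply_moves:
  moves:
    - [0,0,0.003,0]
    - [0,0,0.006,0]
    - [0,0,0.008,0]
    - [0,0,0.0085,0]
    - [0,0,0.0085,0]

```text
clock: 21.8
ee_pos: [0.3866, 0.17, 0.0029]
tool_rot: [0.0, 0.076, 0.997, 0.0]
ft_force: [0.0, -0.4, -0.5]
finger_gap: 0.0232
finger_force: 59.9
```

apply_moves:
  moves:
    - [0,0,0,0]
    - [0,0,0,0]
    - [0,0,0,0]
    - [0,0,0,0]
    - [0,0,0,0]
    - [0,0,-0.02,0]
    - [0,0,-0.05,0]
    - [0,0,-0.1,0]
    - [0,0,-0.15,0]
    - [0,0,-0.2,0]
    - [0,0,-0.2,0]
    - [0,0,-0.2,0]
  fingers: 1

```text
clock: 23.0
ee_pos: [0.387, 0.17, 0.2037]
tool_rot: [0.001, 0.076, 0.997, 0.0]
ft_force: [-0.9, 0.4, -0.6]
finger_gap: 0.0853
finger_force: 0.0
```

```bash
python3 - <<'E'
from h import *
exec(open("st.py").read())
a=arm.capture("top");b=arm.capture("side");T=tool()[0];c=arm.capture("wrist")
r=lambda im:cv2.resize(im[:,:,::-1],(400,300),interpolation=cv2.INTER_CUBIC)
cv2.imwrite("pics/f.png",np.vstack([np.hstack([r(a[70:250,130:370]),r(b[90:330,160:480])]),np.hstack([r(c),r(a)])]))
for d in arm.trace("door","top")[:1]:
    ys,xs=np.nonzero(d["region"]);print(cv2.minAreaRect(inb(unproj("top",np.c_[xs,ys],.044)).astype(np.float32)))
E
```

```text
23.0 blk [[-176.5  156.3]] z 0.20365097407267052 yaw 81.33156094667412 ft [-0.9  0.4 -0.6] grip 0.0 gap 0.0853
((4.908344268798828, -59.936195373535156), (94.34658813476562, 71.90812683105469), 0.155060276389122)
```

View pics/f.png

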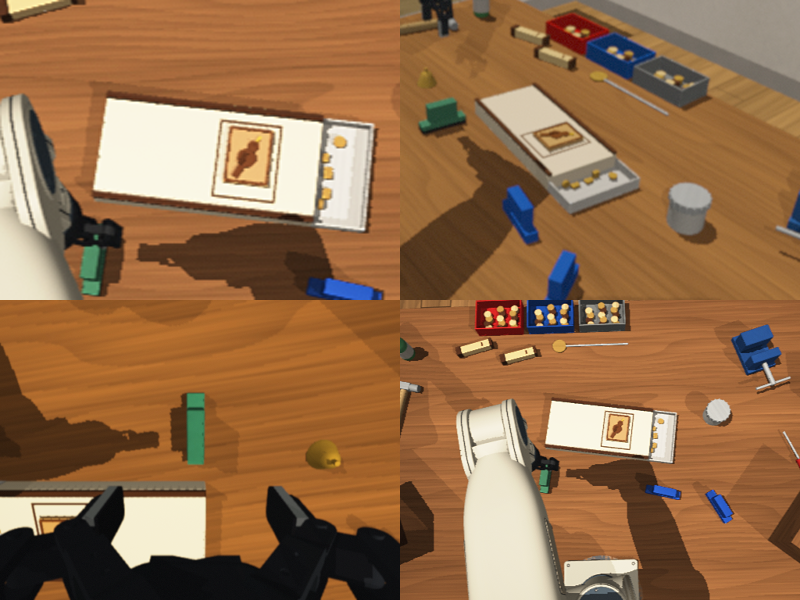

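The final view shows the door square inside the frame at (250,152) in the top crop, and all five chips in the trough. The scraper stands upright on the bench clear of the block, and the canister and bell are undisturbed. Handing in.

```bash
python3 -c "
from workcell import arm
print(arm.job_done())"
```

```text
the job is handed in; nothing more can be done
None
```

The job is handed in at about 23 s: all five chips are in the trough, the door lies flat and square in the frame, the scraper stands upright on the bench, and the canister and bell are undisturbed; a first grasp landed on top of the scraper's ridge and missed, and the second held.

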